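# Set the lens carriage at the yellow mark and lock it with its cam

### The job

Slide the lens carriage along the alignment rail until its red pointer stands on the yellow mark, leaving its cam unlocked while you do so. Then turn the cam by its red handle until its high point (the red stripe) presses squarely on the sprung plunger, so that the brake is on with the pointer still on the yellow mark. Let go at the end, and leave the loose things around the rail where they lie: do not push them about.

Things in the scene. Friction and masses are not known exactly. Their poses are not given: they have to be found in the camera images.
- rail: fixed lens alignment rail: dark steel bed 225 (x) x 660 (y) x 12 mm, origin on the table under its middle; position and yaw vary. The carriage slides along its y. -y end: white lamp house, top 127 mm, nose at y -273; +y end: white plate, top 130 mm, at y 287. A fence 68 mm high runs along the -x edge, the white scale with two coloured marks along the +x edge.
- carriage (a joint): slide of the lens carriage along the rail's +y, m, 0 at mid-rail, limits -0.155 and 0.155; stiff (about 8 N of friction), stays where left. Carriage: grey deck 155 (x) x 145 (y) mm, top 48 mm above the table, carrying a black lens plate with a blue grip tab, the cam and the plunger. Its axes are always the rail's axes.
- grip (a point): middle of the blue grip tab on top of the carriage's lens plate, where to hold the carriage; 150 mm above the table. Tab 30 (rail x) x 14 (rail y) x 40 mm high, top 170 mm above the table. Below it (under 132 mm) the lens plate is 60 (x) x 14 (y) mm, with brass rims to 13 mm either side. It lies 35 mm in +x and 75 mm in -y (rail axes) from the cam's axis.
- pointer (a point): tip of the red pointer on the +x side of the carriage, just above the scale; it has the same rail y as the cam's axis
- yellow (a point): middle of the upper face of the yellow mark, a flat band on the scale, 20 mm wide along the rail (y) and 42 mm along x, axes as the rail's. The pointer must come to stand on this band. The yellow and the blue mark may be either way round.
- blue (a point): middle of the upper face of the blue mark, the same size as the yellow one; not wanted now
- cam (a joint): turn of the cam about its upright axis, rad, counter-clockwise positive from above. 0: high point squarely on the plunger, lever along the rail's +y. Starts unlocked at 1.35 to 2.0; turn it clockwise (from above) to 0; it can go too far (limits -0.7, 2.4). Stays where left: 0.12 N m of friction plus up to 0.1 N m from the plunger's spring, 2 to 4 N at the handle.
- cam_axis (a point): point on the cam's upright axis at the top of the cam, 65 mm above the table; moves with the carriage. The cam is an eccentric brass disc, 64 mm diameter, 16 mm thick, centre 10 mm off the axis: its rim is 42 mm from the axis at the high point, 22 mm at the low point.
- handle (a point): on the red upright handle of the cam's lever, 143 mm above the table. The handle is a round post, 22 mm diameter, from 74 to 168 mm above the table, 75 mm from the cam's axis; at joint cam = q it lies at angle q + pi/2 from the rail's +x about that axis, counter-clockwise from above. Lever: 18 mm wide, top 74 mm above the table.
- high_point (a point): the cam's high point, on its rim at mid-height 57 mm above the table, marked by a red stripe on the rim and on the top
- nose (a point): tip of the round steel nose of the sprung plunger, 57 mm above the table, 34 mm from the cam's axis towards the rail's -x when at rest; the cam's rim begins to touch it at about joint cam = 1.2
- plunger (a joint): travel of the plunger towards the fence in m: 0 at rest, about 0.008 when the cam's high point is on it (spring about 8 N there)

How it is judged:
By the outcome, as a careful person would: the job done as asked, in the order asked, and still so for the second after the job is handed in, with the robot touching nothing.
It also fails if it takes over 56 s, if anything falls off the work surface, if the arm or the gripper's body presses on something with over 40 N, if the wrist force passes 120 N, or if a joint passes its speed limit or range.

### The arm

A 6-joint arm with a two-finger parallel gripper is mounted at the origin on the work surface. World frame = base frame: x ahead of the robot, y to its left, z up, the work surface at z = 0. Lengths are in mm, angles in rad, forces in N, time in s.
With the tool pointing down it reaches from about 275 to 750 mm from the base axis. Payload 10.2 kg.
Tool frame: the origin (TCP) lies on the front face of the gripper's body, between the roots of the fingers; the fingertips stand 73 mm ahead of it and the grasp point (between the pads) lies ctrl.grip_depth ahead of it (ctrl.grip_depth is the distance from the TCP to the grasp point, in mm); z points along the fingers, y is the direction in which the jaws open and shut (so a half turn about z gives the same grasp; the last joint's range is limited). The gripper opens to 85 mm and grips with 20 to 120 N. Pads are 22 mm wide; open, the fingers measure 114 mm over their backs; the gripper's body (76 mm by 85 mm) begins 54 mm behind the grasp point. The pads swing forward as they close: fully open they stand 13 mm farther back than shut.
Start: joints at [0.908, 0.313, 1.498, -0, 1.331, -0.223], TCP at [223.537, 475.04, 303.894] pointing down, gripper open.
Joint ranges: [-2.94, 2.94], [-0.97, 2.17], [0.19, 2.56], [-1.23, 4.37], [0.02, 3.11], [-2.88, 2.88]. Speed limits (rad/s): [2.39, 2.39, 3.01, 3.14, 3.14, 3.14].

### API

Orientations are given as a unit quaternion [w, x, y, z].
In Python, from rig import readout, capture, ctrl, nets gives the robot as it stands. The module is installed in compiled form; this text tells all that it offers.
- The arm moves only by the tool apply_moves, never from a script. Its argument "targets" is a list of rows, each a list of 4 numbers: the shift along the tool's x, y, z in cm, then the turn about the tool's z in degrees. A call has 1 to 8 rows; each row shifts and turns the commanded pose from where the row before left it, along the tool's axes as they then stand; what a row does not reach is not made up. A row lasts 1/10 s, in which the tool goes at most 50 mm and 8.59 degrees, less where a joint would pass 70% of its speed; a pose out of reach is approached as far as the arm can. A call with a gripper value outside its range is refused whole. "grip" is the finger opening in cm, from 0 to 8.54, set as the call begins (left out, the last holds). The fingers move at their own pace and stop on an object; "force" is the grip in N (left out, the last holds). Time passes only in rows, so rows that do not move let the fingers close. It gives the time, the measured TCP pose, the force and the opening at its end, in the units of the state.
- readout.sense(): the state, without advancing time (a new reading comes with each control period).
- capture(name): name is "side" or "top"; returns a dict with "img" (384x512x3 uint8, red, green, blue), "fov_y" (degrees; the focal length in pixels is half the picture's height over the tangent of half this angle, whatever the lens; pixels are square), "cx", "cy" (the principal point, pixels), "D" ([k1, k2, p1, p2, k3] as OpenCV has them; the pictures are not rectified), "eye" and "rotation" of the camera in the world. Camera axes: x right, y down, z forward; pixel columns grow to the right and rows downward; lengths in mm; the calibration is good to about 2 mm. A picture is of the moment at which its call begins. There is no depth.
- ctrl.finish_job(): hands the job in, once; it reports no verdict.
Trained networks look in the newest picture that a camera, given by its name, has taken for a name from the list of things; names that differ only in an ending like _2 or _b are one class to them, and where a whole thing is asked for, a point or a joint stands for the part that bears it (a point fixed in the world has none). Each returns a list of dicts, best first, with "score" (0 to 1); they miss things now and then, are a little off and sometimes report something else, mostly with a low value. They report only what shows in the picture. A call takes as long as a camera call.
- nets.boxes_of(camera, target): "location" ([column, row] as shares, 0 to 1, of the picture: columns of its width, rows of its height, amid what is visible of it).
The state is a dict: "time_s": time; "joints": joint angles; "dq": joint speeds; "tau": joint torques, N m; "eef_pos": TCP position; "ee_rot": TCP orientation; "force": force on the tool from outside, world axes, zero at the start; "wrist_torque": the same for the moment, N m; "grip_width": opening from 0.0 (shut) to 1.0 (fully open).
Only numpy, scipy, OpenCV 4.12 (cv2) and the standard library are available. Lean on these libraries where they do the work, as an engineer would, in place of code of your own. Each camera call takes 0.05 s, during which the arm holds its last target.

## Working session

There is one attempt and no reset: what is moved stays moved. The work goes in short steps, Python scripts to look and compute and a tool call to move; the robot and the scene stay as the last step left them, time stands still between calls to the robot, and variables do not carry over. Pictures are saved under pics/ and viewed, and the job is handed in when it is done.

Besides the shell and the picture viewer there is one more tool, called after ">>>" as name(argument=value, ...), one argument or row to a line, values as JSON. apply_moves: Moves the arm, as the interface text tells. Its arguments: {"type":"object","properties":{"targets":{"type":"array"},"grip":{"type":"number"},"force":{"type":"number"}},"required":["targets"]}

```bash
mkdir -p pics; cat > h.py <<'E'
import numpy as np,cv2,sys
from rig import readout,capture,ctrl,nets
def K(c):
    h,w=c["img"].shape[:2]; f=h/2/np.tan(np.radians(c["fov_y"])/2)
    return np.array([[f,0,c["cx"]],[0,f,c["cy"]],[0,0,1]])
def ray(c,px):
    p=cv2.undistortPoints(np.array([[px]],float),K(c),np.array(c["D"],float))[0,0]
    d=np.array(c["rotation"]).reshape(3,3)@np.array([p[0],p[1],1]); return np.array(c["eye"],float),d/np.linalg.norm(d)
def atz(c,px,z):
    e,d=ray(c,px); return e+d*(z-e[2])/d[2]
def proj(c,P):
    R=np.array(c["rotation"]).reshape(3,3); P=np.atleast_2d(np.array(P,float))
    q=(P-np.array(c["eye"]))@R
    return cv2.projectPoints(q,np.zeros(3),np.zeros(3),K(c),np.array(c["D"],float))[0][:,0]
def save(c,n): cv2.imwrite("pics/"+n,c["img"][:,:,::-1])
E
python3 - <<'E'
from h import *
s=readout.sense(); print(s["time_s"],s["eef_pos"],s["ee_rot"],s["grip_width"],ctrl.grip_depth)
Z=dict(grip=150,pointer=None,yellow=None,blue=None,cam_axis=65,handle=143,high_point=57,nose=57)
for n in("top","side"):
    c=capture(n); save(c,n+"0.png"); print(n,c["eye"],c["fov_y"],np.round(c["rotation"],3).tolist())
    for t in Z:
        for r in nets.boxes_of(n,t)[:2]:
            px=np.array(r["location"])*[512,384]; print(t,round(r["score"],2),px.round(1),atz(c,px,Z[t] or 20).round(1))
E
```

```text
0.0 [223.43636676 474.89734284 303.32529386] [-2.83699992e-04  2.18148155e-01  9.75915442e-01 -5.93996947e-04] 1.002014578346245 53.900000000000006
top [547.55943572  -8.88794637 820.27964145] 42.12683465074224 [0.028, -0.696, 0.717, -0.02]Traceback (most recent call last):
  File "<stdin>", line 8, in <module>
  File "h.py", line 10, in atz
    e,d=ray(c,px); return e+d*(z-e[2])/d[2]
        ~~~^^^^^^
  File "h.py", line 8, in ray
    d=np.array(c["rotation"]).reshape(3,3)@np.array([p[0],p[1],1]); return np.array(c["eye"],float),d/np.linalg.norm(d)
      ~~~~~~~~~~~~~~~~~~~~~~~~~~~~~~~^^^^^
ValueError: cannot reshape array of size 4 into shape (3,3)
```

```bash
python3 - <<'E'
s=open('h.py').read()
s=s.replace('np.array(c["rotation"]).reshape(3,3)','RM(c)')
s=s.replace('def ray','def RM(c):\n    w,x,y,z=c["rotation"]\n    return Rotation.from_quat([x,y,z,w]).as_matrix()\ndef ray').replace('import numpy','from scipy.spatial.transform import Rotation\nimport numpy',1)
open('h.py','w').write(s)
E
cat > look.py <<'E'
from h import *
tag=sys.argv[1]
s=readout.sense(); print(s["time_s"],s["eef_pos"].round(1),s["ee_rot"].round(3),s["grip_width"])
Z=dict(grip=150,pointer=None,yellow=None,blue=None,cam_axis=65,handle=143,high_point=57,nose=57)
for n in("top","side"):
    c=capture(n); save(c,n+tag+".png"); print(n,c["eye"],c["fov_y"],RM(c)[:,2].round(2))
    for t in Z:
        for r in nets.boxes_of(n,t)[:2]:
            px=np.array(r["location"])*[512,384]; print(t,round(r["score"],2),px.round(1),atz(c,px,Z[t] or 20).round(1))
E
python3 look.py 1
```

```text
0.1 [223.4 474.9 303.4] [-0.     0.218  0.976 -0.001] 0.9957498828020336
top [547.55943572  -8.88794637 820.27964145] 42.12683465074224 [ 0.07  0.01 -1.  ]
grip 0.97 [270.4 236.8] [538.2 -24.3 150. ]
grip 0.59 [253.3 231.7] [545.7  -1.6 150. ]
pointer 0.71 [266.6 234.1] [540.9 -21.4  20. ]
yellow 0.7 [278.3 172.1] [640.1 -43.4  20. ]
yellow 0.51 [251.1 230.4] [547.6   3.3  20. ]
blue 0.66 [180.4 186.9] [621.  115.4  20. ]
blue 0.18 [264.6 234.8] [539.9 -18.1  20. ]
cam_axis 0.69 [269.1 235.2] [539.5 -24.4  65. ]
handle 0.97 [262.4 233.9] [542.4 -13.8 143. ]
high_point 0.97 [264.3 231.5] [545.3 -17.4  57. ]
high_point 0.4 [252.2 230.6] [547.2   1.   57. ]
nose 0.69 [261.1 271.9] [484.2 -10.6  57. ]
nose 0.51 [269.  235.7] [538.7 -24.4  57. ]
side [279.65539056 280.63799861 598.99615221] 45.06272405069925 [ 0.52 -0.45 -0.72]
grip 0.71 [298.9 251. ] [494.2  25.1 150. ]
grip 0.65 [296.1 253.7] [493.6  30.4 150. ]
pointer 0.67 [295.7 251. ] [559.6 -45.2  20. ]
pointer 0.4 [315.4 284.3] [498.  -24.4  20. ]
yellow 0.67 [258.7 220.5] [643.3 -43.4  20. ]
blue 0.74 [187.2 287.1] [617.8 118.2  20. ]
cam_axis 0.57 [296.2 256.7] [530.3 -13.4  65. ]
handle 0.56 [301.  250.3] [496.6  18.5 143. ]
high_point 0.62 [298.6 250.2] [539.9 -28.5  57. ]
nose 0.67 [330.3 290.8] [463.6 -12.5  57. ]
```

```bash
ls pics
```

```text
side1.png
top0.png
top1.png
```

View pics/top1.png

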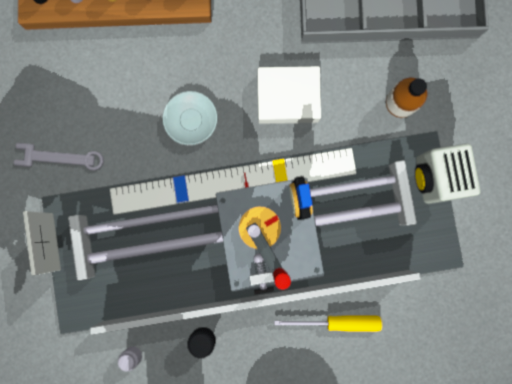

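View pics/side1.png

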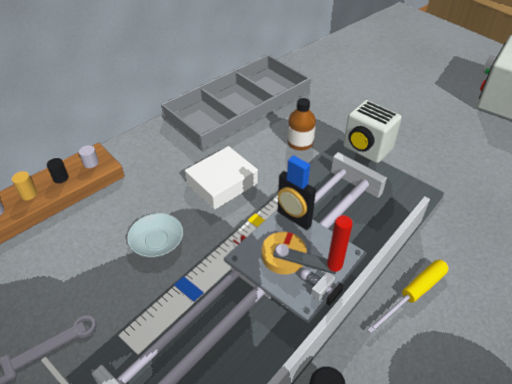

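```bash
python3 - <<'E'
import cv2
a=cv2.imread('pics/top1.png'); 
cv2.imwrite('pics/topz.png',cv2.resize(a[140:310,150:380],None,fx=3.4,fy=3.4,interpolation=cv2.INTER_CUBIC))
b=cv2.imread('pics/side1.png')
cv2.imwrite('pics/sidez.png',cv2.resize(b[140:320,160:400],None,fx=3.3,fy=3.3,interpolation=cv2.INTER_CUBIC))
E
```

```text
(no output)
```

View pics/topz.png

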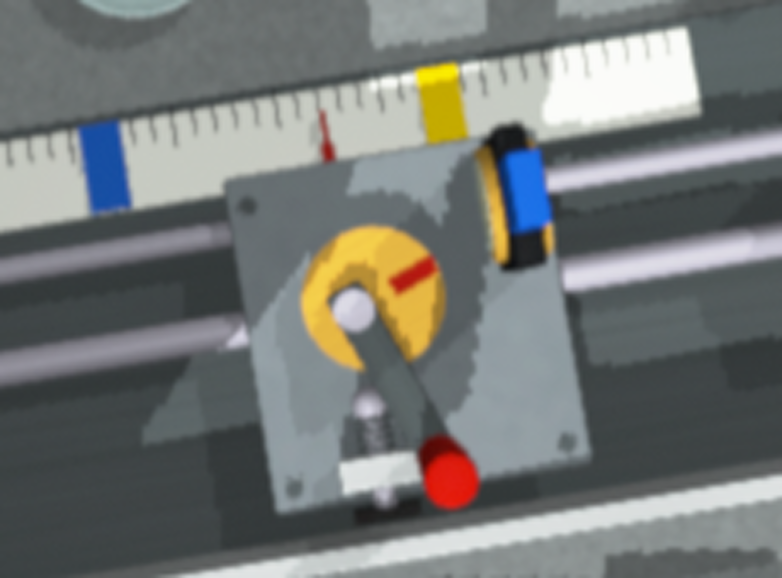

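View pics/sidez.png

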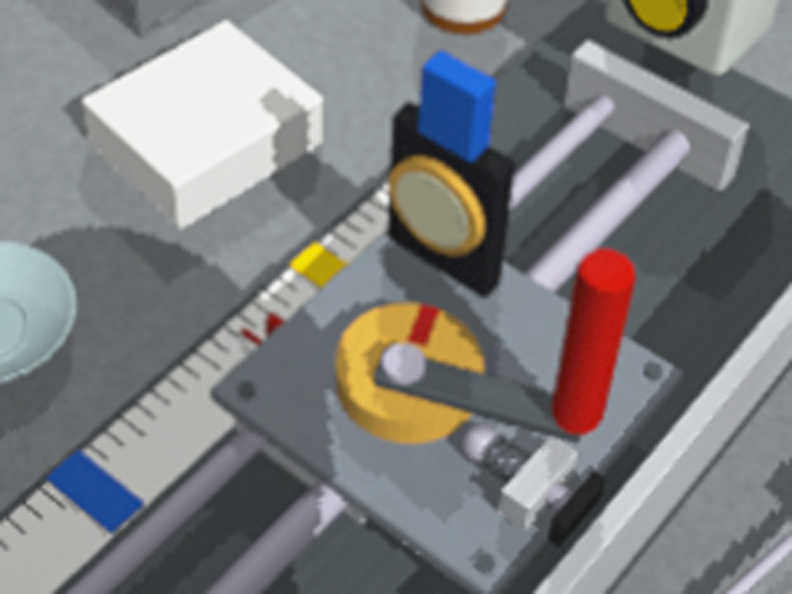

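```bash
cat > fit.py <<'E'
from h import *
from scipy.optimize import least_squares
ct=capture("top"); cs=capture("side")
T=lambda u,v:np.array([150+u/3.4,140+v/3.4]); S=lambda u,v:np.array([160+u/3.3,140+v/3.3])
print("tab",atz(ct,T(526,190),170),atz(cs,S(459,74),170))
print("handle",atz(ct,T(452,482),168),atz(cs,S(607,270),168))
print("yellow",[atz(ct,T(442,103),z).round(1) for z in(15,20,25)],[atz(cs,S(319,264),z).round(1) for z in(15,20,25)])
print("ptr",[atz(ct,T(322,112),z).round(1) for z in(20,25)],[atz(cs,S(243,331),z).round(1) for z in(20,25)])
obs=[(ct,T(225,182),'d',(1,1)),(ct,T(280,513),'d',(-1,1)),(ct,T(590,457),'d',(-1,-1)),
 (cs,S(213,393),'d',(1,1)),(cs,S(678,373),'d',(-1,-1)),
 (ct,T(526,190),'t',0),(cs,S(459,74),'t',0),(ct,T(452,482),'h',0),(cs,S(607,270),'h',0)]
def res(p):
    ax,ay,yaw,q,dx,dy=p; r=[]
    R=np.array([[np.cos(yaw),-np.sin(yaw)],[np.sin(yaw),np.cos(yaw)]]); A=np.array([ax,ay])
    for c,px,k,v in obs:
        if k=='d': l=np.array([dx+77.5*v[0],dy+72.5*v[1]]);z=48
        if k=='t': l=np.array([35,-75]);z=170
        if k=='h': l=75*np.array([np.cos(q+np.pi/2),np.sin(q+np.pi/2)]);z=168
        r.append(proj(c,[*(A+R@l),z])[0]-px)
    return np.ravel(r)
f=least_squares(res,[540,0,0.15,2,0,0],loss='soft_l1'); p=f.x
print(p.round(3)); print(f.fun.reshape(-1,2).round(1))
yaw=p[2]; R=np.array([[np.cos(yaw),-np.sin(yaw)],[np.sin(yaw),np.cos(yaw)]]);A=p[:2]
print("tab",A+R@[35,-75]);
for z in (15,20,25):
  print(z,"yellow rail",(R.T@(atz(ct,T(442,103),z)[:2]-A)).round(1),(R.T@(atz(cs,S(319,264),z)[:2]-A)).round(1),"ptr",(R.T@(atz(ct,T(322,112),z)[:2]-A)).round(1))
E
python3 fit.py
```

```text
tab [590.43244432 -70.34180014 170.        ] [589.57513208 -69.19280112 170.        ]
handle [479.91015339 -38.26695732 168.        ] [480.0578211  -36.34089683 168.        ]
yellow [array([643.5, -46.5,  15. ]), array([642.9, -46.2,  20. ]), array([642.3, -46. ,  25. ])] [array([649.4, -44.4,  15. ]), array([646.3, -41.6,  20. ]), array([643.1, -38.8,  25. ])]
ptr [array([640.4,  10.8,  20. ]), array([639.8,  10.7,  25. ])] [array([639.1,  13.1,  20. ]), array([636. ,  15.5,  25. ])]
[ 5.45054e+02 -7.01000e-01  1.45000e-01  1.94100e+00 -7.14400e+00
 -2.33200e+01]
[[-1.7 -0.7]
 [-0.9  1.1]
 [ 1.   1.1]
 [-1.7 -1.4]
 [ 2.2 -1.6]
 [-0.4 -0.1]
 [-0.1 -0.6]
 [-0.5  0.1]
 [ 0.9 -0.4]]
tab [590.52152512 -69.85815967]
15 yellow rail [ 90.8 -59.5] [ 97.  -58.3] ptr [96.6 -2.3]
20 yellow rail [ 90.3 -59.2] [ 94.3 -55.1] ptr [96.  -2.3]
25 yellow rail [ 89.7 -58.9] [ 91.5 -51.9] ptr [95.4 -2.4]
```

```bash
cat >> fit.py <<'E'
print("----")
for a,b,z in [((105,167),(442,103),18),]:
  d=atz(ct,T(*b),z)-atz(ct,T(*a),z); print(np.arctan2(d[0],-d[1]), np.linalg.norm(d))
g=lambda a,b,z:(lambda d:np.arctan2(d[0],-d[1]))(atz(ct,b,z)-atz(ct,a,z))
print(g((111,188),(353,149),18), g((114,213),(355,174),18), g((92,331),(419,277),68), g((40,200),(435,132),12),g((62,333),(463,267),12))
E
python3 fit.py | sed -n '/----/,$p'
```

```text
----
0.15735240040698706 163.27332985611767
0.12926313526237906 0.13006159439924886 0.1338596762630284 0.1400644514494887 0.13315928777977526
```

```bash
cat > seg.py <<'E'
from h import *
ct=capture("top"); save(ct,"topseg.png"); im=cv2.cvtColor(ct["img"],cv2.COLOR_RGB2HSV).astype(int)
H,Sx,V=im[...,0],im[...,1],im[...,2]
yy,xx=np.mgrid[:384,:512]
def rep(name,m,z):
    n,l,st,ce=cv2.connectedComponentsWithStats(m.astype(np.uint8))
    for i in range(1,n):
        if st[i,4]<25: continue
        pts=np.argwhere(l==i)[:,::-1]
        P=np.array([atz(ct,p,z)[:2] for p in pts.astype(float)])
        r=cv2.minAreaRect(P.astype(np.float32)); 
        d=np.linalg.svd(P-P.mean(0),full_matrices=False)[2][0]; d=d*np.sign(d[0] if abs(d[0])>abs(d[1]) else -d[1])
        print(name,st[i],ce[i].round(1),"mean",P.mean(0).round(1),"rect",np.round(r[0],1),np.round(r[1],1),round(r[2],1),"dir",d.round(3))
sel=(yy>140)&(yy<345)
rep("yellow",sel&(yy<190)&(xx<300)&(H>24)&(H<36)&(Sx>150)&(V>120),18)
rep("blueM",sel&(xx<230)&(H>100)&(H<130)&(Sx>150),18)
rep("tab",sel&(xx>270)&(H>100)&(H<130)&(Sx>150),170)
rep("red",sel&((H<6)|(H>174))&(Sx>180),168)
rep("white",sel&(Sx<30)&(V>170),18)
rep("fence",(yy>250)&(yy<345)&(Sx<40)&(V>170),68)
E
python3 seg.py
```

```text
yellow [273 159  14  23 255] [279.5 169.8] mean [643.9 -45.5] rect [643.9 -45.4] [36.1 18.8] 6.1 dir [0.992 0.128]
blueM [174 176  14  26 272] [180.4 188.4] mean [618.8 115.8] rect [618.9 115.8] [40.9 17.4] 7.6 dir [0.99  0.139]
tab [297 183  16  26 301] [304.  195.5] mean [591.  -69.4] rect [591.  -69.7] [33.1 16.9] 8.4 dir [0.995 0.099]
red [266 216  12   9  43] [271.6 220.2] mean [560.1 -26.2] rect [560.1 -26.1] [ 4.3 16.4] 29.2 dir [ 0.498 -0.867]
red [274 269  17  21 258] [281.3 279.2] mean [483.3 -36.3] rect [483.8 -37.2] [26.5 19.8] 5.3 dir [0.926 0.378]
white [ 432  144   49   57 1543] [454.7 173.1] mean [ 629.9 -328.5] rect [ 630.9 -330.4] [85.7 67.6] 7.8 dir [0.991 0.131]
white [ 285  148   71   33 1582] [322.3 164.8] mean [ 649.9 -115.1] rect [ 648.9 -111.7] [ 41.5 110.3] 7.7 dir [ 0.105 -0.994]
white [244 161  31  25 543] [259.6 173.8] mean [638.5 -13.2] rect [638.8 -11.8] [34.5 45.8] 7.7 dir [ 0.106 -0.994]
white [396 161  19  64 558] [405.1 191.9] mean [ 602.  -246.6] rect [ 601.4 -246.5] [102.3  15.2] 7.1 dir [0.991 0.132]
white [ 186  167   58   34 1199] [213.6 183.3]
[... 1848 characters left out ...]
nce [ 89 254  18   9 119] [ 97.8 257.9] mean [513.  235.1] rect [512.7 235.3] [10.4 26.6] 7.8 dir [ 0.13  -0.991]
fence [255 257   7   6  30] [257.7 259.5] mean [503.7  -6.1] rect [503.7  -6.5] [9.  7.5] 88.3 dir [-0.027 -1.   ]
fence [250 273  23  14 218] [260.8 278.9] mean [474.8  -9.8] rect [473.  -10.3] [18.3 33.5] 7.7 dir [ 0.145 -0.989]
fence [ 181  273  240   46 1661] [303.7 295.6] mean [448.2 -73.1] rect [447.6 -68.6] [ 10.8 361.2] 7.6 dir [ 0.134 -0.991]
fence [274 321  54   5 201] [298.9 323.4] mean [407.5 -64.5] rect [407.9 -66.8] [78.8  5.9] 88.4 dir [-0.036 -0.999]
fence [ 90 326  16   9 102] [ 97.4 329.9] mean [405.7 237. ] rect [405.8 237. ] [ 9.5 23.5] 8.0 dir [ 0.141 -0.99 ]
```

>>> apply_moves(
  targets=[
    [-3.5, -2.1, 0, 0],
    [-3.5, -2.1, 0, 0],
    [-3.5, -2.1, 0, 0],
    [-3.5, -2.1, 0, 0],
    [-3.5, -2.1, 0, 0],
    [-3.5, -2.1, 0, 0],
    [-3.5, -2.1, 0, 0],
    [-3.5, -2.1, 0, 0],
  ],
)

```text
time_s: 2.05
eef_pos: [406.0, 202.3, 304.1]
ee_rot: [0.0, 0.218, 0.976, 0.0]
force: [0.1, 0.8, 0.0]
grip_width: 0.997
```

>>> apply_moves(
  targets=[
    [-3.5, -2.1, 0, 0],
    [-3.5, -2.1, 0, 0],
    [-3.5, -2.1, 0, 0],
    [-3.5, -2.1, 0, 0],
    [-3.5, -2.1, 0, 0],
    [-3.5, -2.1, 0, 0],
    [-3.5, -2.1, 0, 0],
    [-3.5, -2.1, 0, 0],
  ],
)

```text
time_s: 2.85
eef_pos: [587.9, -69.0, 303.9]
ee_rot: [0.0, 0.218, 0.976, 0.0]
force: [0.5, 0.6, 0.1]
grip_width: 1.003
```

>>> apply_moves(
  targets=[
    [0, 0, 0, -8],
    [0, 0, 0, -8],
    [0, 0, 0, -8],
    [0, 0, 0, -8],
    [0, 0, 0, -0.9],
    [0, 0, 0, 0],
  ],
)

```text
time_s: 3.45
eef_pos: [587.2, -67.4, 303.9]
ee_rot: [-0.0, -0.066, 0.998, 0.0]
force: [0.5, 0.1, 0.7]
grip_width: 0.998
```

```bash
cat > to.py <<'E'
# usage: to.py x y z yaw_deg(of tool y in world) -> shift in tool axes cm (current), turn deg (after)
from h import *
s=readout.sense(); w,x,y,z=s["ee_rot"]; R=Rotation.from_quat([x,y,z,w]).as_matrix()
t=np.array([float(v) for v in sys.argv[1:4]]); a=float(sys.argv[4])
cur=np.degrees(np.arctan2(R[1,1],R[0,1]))
print("t",round(s["time_s"],2),"pos",s["eef_pos"].round(1),"yaw",cur.round(2),"z",R[:,2].round(3),"grip",round(s["grip_width"],3),"F",np.round(s["force"],1),"q",np.round(s["joints"],2))
print("shift cm",(R.T@(t-s["eef_pos"])/10).round(2),"turn",round(-((a-cur+180)%360-180),2))
E
python3 to.py 590.5 -69.9 209 97.7
```

```text
t 3.45 pos [587.2 -67.4 303.9] yaw 97.53 z [-0.  0. -1.] grip 0.998 F [0.5 0.1 0.7] q [-0.31  0.46  1.29 -0.    1.39 -2.01]
shift cm [-0.29 -0.29  9.49] turn -0.17
```

>>> apply_moves(
  targets=[
    [-0.3, -0.3, 1.5, -0.2],
    [0, 0, 2, 0],
    [0, 0, 2, 0],
    [0, 0, 2, 0],
    [0, 0, 1.5, 0],
    [0, 0, 0.5, 0],
    [0, 0, 0, 0],
  ],
)

```text
time_s: 4.15
eef_pos: [590.4, -70.0, 207.9]
ee_rot: [-0.001, -0.068, 0.998, 0.0]
force: [0.7, -0.2, 0.3]
grip_width: 0.999
```

```bash
python3 to.py 590.5 -69.9 209 97.7; python3 - <<'E'
from h import *
for n in("top","side"): save(capture(n),n+"2.png")
a=np.hstack([cv2.imread("pics/top2.png"),cv2.imread("pics/side2.png")]); cv2.imwrite("pics/both2.png",cv2.resize(a,(800,300)))
E
```

```text
t 4.15 pos [590.4 -70.  207.9] yaw 97.84 z [-0.002  0.    -1.   ] grip 0.999 F [ 0.7 -0.2  0.3] q [-0.31  0.55  1.4  -0.    1.19 -2.02]
shift cm [-0.01  0.01 -0.11] turn 0.14
```

View pics/side2.png

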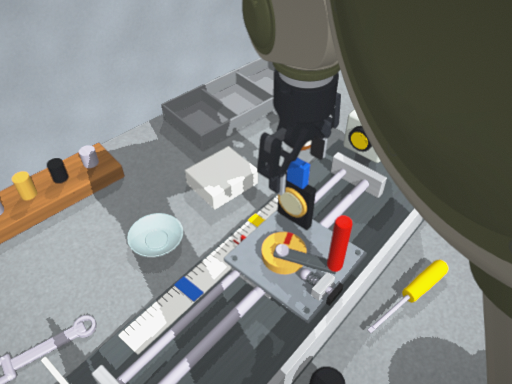

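Side view: open gripper straddles the blue tab (298,172), pointer and yellow mark (256,219) still in view. Closing.

>>> apply_moves(
  targets=[
    [0, 0, 0, 0],
    [0, 0, 0, 0],
    [0, 0, 0, 0],
    [0, 0, 0, 0],
    [0, 0, 0, 0],
    [0, 0, 0, 0],
    [0, 0, 0, 0],
    [0, 0, 0, 0],
  ],
  grip=0.8,
  force=40,
)

```text
time_s: 5.05
eef_pos: [590.6, -70.2, 209.2]
ee_rot: [0.0, -0.069, 0.998, -0.0]
force: [-0.8, -2.8, 4.3]
grip_width: 0.158
```

```bash
python3 to.py 598 -125.6 209 97.7
```

```text
t 5.05 pos [590.6 -70.2 209.2] yaw 97.89 z [ 0. -0. -1.] grip 0.158 F [-0.8 -2.8  4.3] q [-0.32  0.55  1.4  -0.    1.19 -2.02]
shift cm [ 0.03 -5.59  0.02] turn 0.19
```

>>> apply_moves(
  targets=[
    [0, -0.5, 0, 0],
    [0, -1, 0, 0],
    [0, -1, 0, 0],
    [0, -1, 0, 0],
    [0, -1, 0, 0],
    [0, -0.7, 0, 0],
    [0, -0.4, 0, 0],
    [0, 0, 0, 0],
  ],
)

```text
time_s: 5.85
eef_pos: [598.2, -125.0, 209.2]
ee_rot: [-0.0, -0.069, 0.998, 0.001]
force: [-2.3, 3.2, 5.3]
grip_width: 0.156
```

```bash
python3 to.py 598 -125.6 209 97.7; python3 - <<'E'
from h import *
for n in("top","side"): save(capture(n),n+"3.png")
b=cv2.imread('pics/side3.png'); cv2.imwrite('pics/side3z.png',cv2.resize(b[140:320,160:400],None,fx=3.3,fy=3.3,interpolation=cv2.INTER_CUBIC))
b=cv2.imread('pics/top3.png'); cv2.imwrite('pics/top3z.png',cv2.resize(b[140:310,150:380],None,fx=3.4,fy=3.4,interpolation=cv2.INTER_CUBIC))
E
```

```text
t 5.85 pos [ 598.2 -125.   209.2] yaw 97.9 z [-0.     0.002 -1.   ] grip 0.156 F [-2.3  3.2  5.3] q [-0.4   0.58  1.35  0.    1.21 -2.11]
shift cm [ 0.03 -0.05  0.02] turn 0.2
```

View pics/side3z.png

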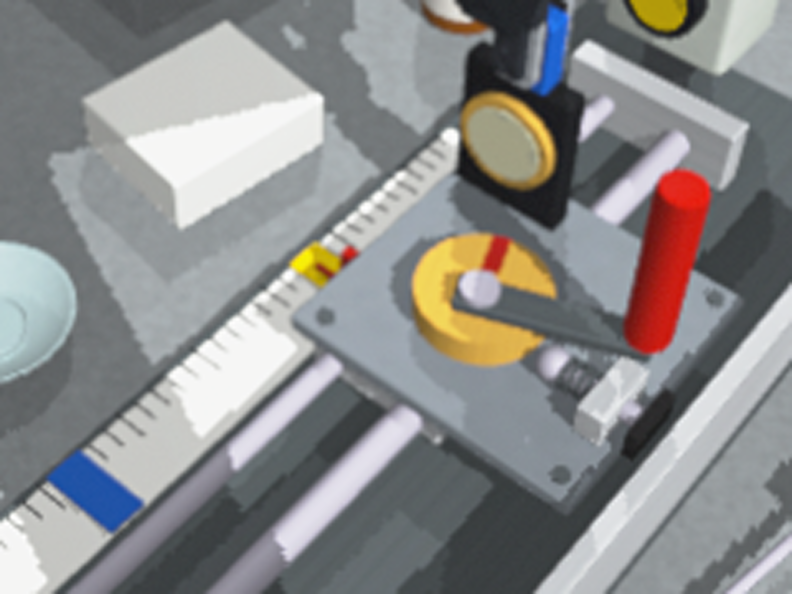

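View pics/top3z.png

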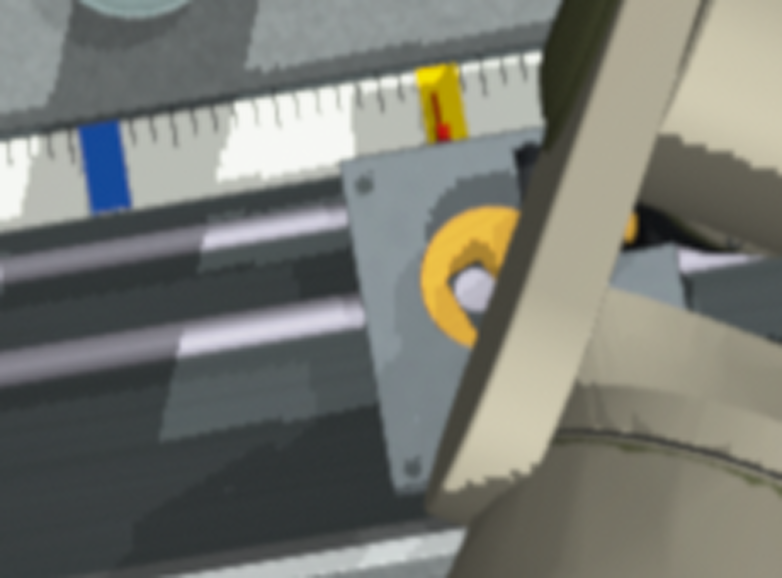

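>>> apply_moves(
  targets=[
    [0, -0.2, 0, 0],
    [0, 0, 0, 0],
    [0, 0, 0, 0],
  ],
)

```text
time_s: 6.25
eef_pos: [598.4, -126.4, 209.2]
ee_rot: [-0.0, -0.069, 0.998, 0.001]
force: [-4.0, 4.9, 6.1]
grip_width: 0.161
```

```bash
python3 to.py 598 -127.6 209 97.7; python3 - <<'E'
from h import *
for n in("top",): save(capture(n),n+"4.png")
b=cv2.imread('pics/top4.png'); cv2.imwrite('pics/top4z.png',cv2.resize(b[150:200,240:310],None,fx=10,fy=10,interpolation=cv2.INTER_CUBIC))
E
```

```text
t 6.25 pos [ 598.4 -126.4  209.2] yaw 97.93 z [-0.001  0.002 -1.   ] grip 0.161 F [-4.   4.9  6.1] q [-0.4   0.58  1.34  0.    1.21 -2.11]
shift cm [ 0.05 -0.11  0.02] turn 0.23
```

View pics/top4z.png

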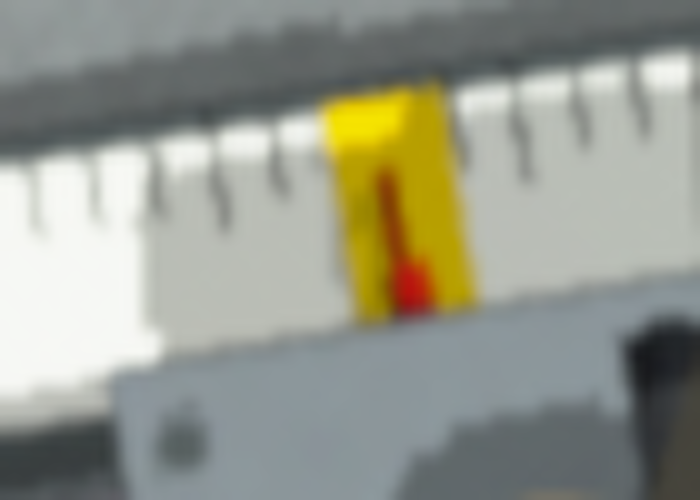

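>>> apply_moves(
  targets=[
    [0, -0.2, 0, 0],
    [0, 0, 0, 0],
    [0, 0, 0, 0],
  ],
)

```text
time_s: 6.6
eef_pos: [598.7, -128.3, 209.2]
ee_rot: [-0.0, -0.069, 0.998, 0.001]
force: [-3.3, 6.0, 5.1]
grip_width: 0.16
```

>>> apply_moves(
  targets=[
    [0, 0, 0, 0],
    [0, 0, 0, 0],
    [0, 0, 0, 0],
    [0, 0, 0, 0],
  ],
  grip=6,
)

```text
time_s: 7.0
eef_pos: [598.8, -129.5, 208.7]
ee_rot: [-0.0, -0.069, 0.998, 0.0]
force: [-0.7, -0.6, -0.5]
grip_width: 0.703
```

>>> apply_moves(
  targets=[
    [0, 0, -2, 0],
    [0, 0, -3, 0],
    [0, 0, -3, 0],
    [0, 0, 0, 0],
  ],
)

```text
time_s: 7.4
eef_pos: [599.7, -129.8, 293.2]
ee_rot: [0.003, -0.069, 0.998, -0.002]
force: [0.4, 0.7, -0.0]
grip_width: 0.7
```

```bash
python3 to.py 487.8 -95 290 119; python3 - <<'E'
from h import *
for n in("top","side"): save(capture(n),n+"5.png")
b=cv2.imread('pics/top5.png'); cv2.imwrite('pics/top5z.png',cv2.resize(b[150:200,240:310],None,fx=10,fy=10,interpolation=cv2.INTER_CUBIC))
b=cv2.imread('pics/side5.png'); cv2.imwrite('pics/side5z.png',cv2.resize(b[140:320,160:400],None,fx=3.3,fy=3.3,interpolation=cv2.INTER_CUBIC))
E
```

```text
t 7.4 pos [ 599.7 -129.8  293.2] yaw 97.9 z [ 0.007 -0.003 -1.   ] grip 0.7 F [ 0.4  0.7 -0. ] q [-0.4   0.52  1.23 -0.    1.39 -2.11]
shift cm [10.6   4.99  0.23] turn -21.1
```

View pics/top5z.png

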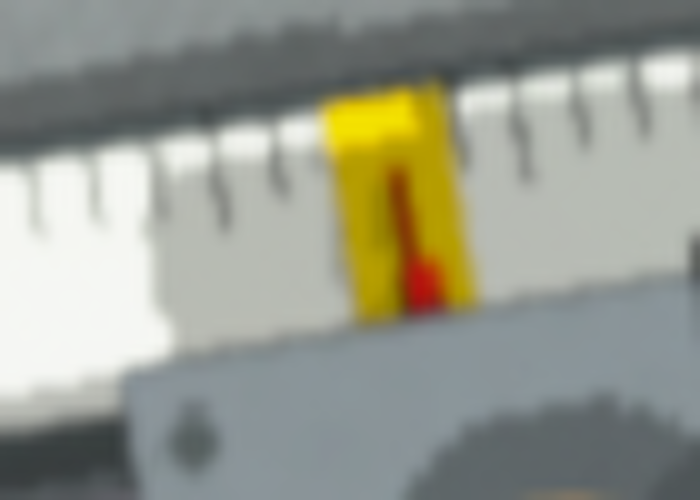

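View pics/side5z.png

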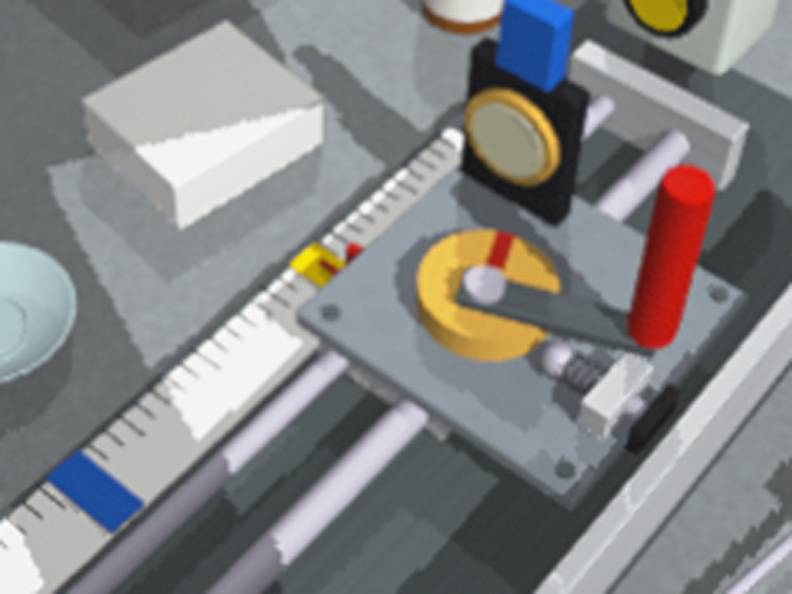

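```bash
python3 - <<'E'
from h import *
cs=capture("side");ct=capture("top"); S=lambda u,v:np.array([160+u/3.3,140+v/3.3])
h=atz(cs,S(688,186),168)[:2];t=atz(cs,S(538,16),170)[:2]
h0=atz(cs,S(607,270),168)[:2];t0=atz(cs,S(459,74),170)[:2]
print(h,h-h0,t,t-t0)
E
```

```text
[487.12944693 -91.89753517] [  7.07162583 -55.55663835] [ 592.90618569 -120.65820773] [  3.33105361 -51.46540661]
```

>>> apply_moves(
  targets=[
    [2.6, 1.25, 0, 0],
    [2.7, 1.25, 0, 0],
    [2.7, 1.3, 0, 0],
    [2.6, 1.2, 0, 0],
    [0, 0, 0, -7],
    [0, 0, 0, -7],
    [0, 0, 0, -6.7],
    [0, 0, 0, 0],
  ],
)

```text
time_s: 8.4
eef_pos: [486.7, -94.4, 287.9]
ee_rot: [-0.001, -0.247, 0.969, 0.001]
force: [-0.1, -0.7, -0.2]
grip_width: 0.703
```

```bash
python3 to.py 487.5 -94 197 118.6; python3 - <<'E'
from h import *
for n in("side",): save(capture(n),n+"6.png")
E
```

```text
t 8.4 pos [486.7 -94.4 287.9] yaw 118.66 z [-0.002  0.001 -1.   ] grip 0.703 F [-0.1 -0.7 -0.2] q [-0.43  0.26  1.61  0.    1.27 -2.5 ]
shift cm [-0.1  -0.02  9.09] turn 0.06
```

View pics/side6.png

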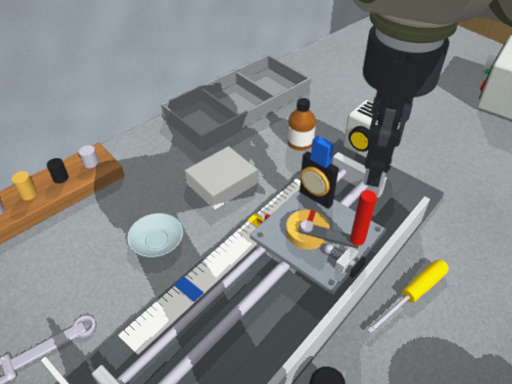

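>>> apply_moves(
  targets=[
    [-0.1, 0, 2, 0],
    [0, 0, 2, 0],
    [0, 0, 2, 0],
    [0, 0, 2, 0],
    [0, 0, 1.1, 0],
    [0, 0, 0, 0],
  ],
)

```text
time_s: 9.05
eef_pos: [487.3, -93.8, 196.6]
ee_rot: [-0.001, -0.246, 0.969, 0.001]
force: [0.0, 0.6, 0.2]
grip_width: 0.701
```

```bash
python3 to.py 487.5 -94 197 118.6; python3 - <<'E'
from h import *
for n in("side",): save(capture(n),n+"7.png")
b=cv2.imread('pics/side7.png'); cv2.imwrite('pics/side7z.png',cv2.resize(b[100:300,240:460],None,fx=3,fy=3,interpolation=cv2.INTER_CUBIC))
E
```

```text
t 9.05 pos [487.3 -93.8 196.6] yaw 118.5 z [-0.003  0.001 -1.   ] grip 0.701 F [0.  0.6 0.2] q [-0.43  0.37  1.72  0.    1.05 -2.49]
shift cm [-0.   -0.02 -0.04] turn -0.1
```

View pics/side7z.png

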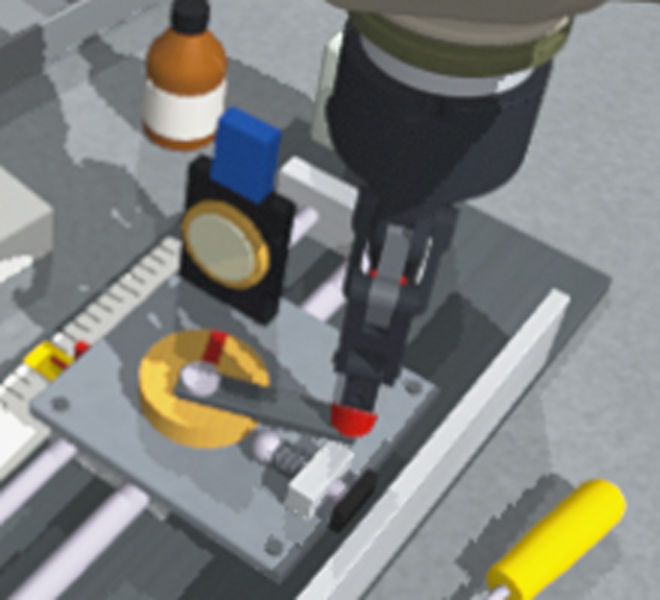

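>>> apply_moves(
  targets=[
    [0, 0, 0, 0],
    [0, 0, 0, 0],
    [0, 0, 0, 0],
    [0, 0, 0, 0],
    [0, 0, 0, 0],
    [0, 0, 0, 0],
  ],
  grip=2.5,
  force=20,
)

```text
time_s: 9.7
eef_pos: [487.8, -94.0, 198.0]
ee_rot: [0.0, -0.247, 0.969, -0.0]
force: [0.8, -0.8, 0.5]
grip_width: 0.295
```

>>> apply_moves(
  targets=[
    [-0.02, 0.52, 0, 4],
    [-0.02, 0.52, 0, 4],
    [-0.02, 0.52, 0, 4],
    [-0.02, 0.52, 0, 4],
    [-0.02, 0.52, 0, 4],
    [0, 0, 0, 0],
  ],
)

```text
time_s: 10.3
eef_pos: [479.6, -69.1, 197.9]
ee_rot: [0.0, -0.075, 0.997, -0.0]
force: [-0.2, -0.7, -0.7]
grip_width: 0.29
```

```bash
python3 - <<'E'
import math
A=(553.6,-57.8)
for a in(98.6,70.6,42.6,20,7.7): print(a, A[0]+75*math.cos(math.radians(a+90)),A[1]+75*math.sin(math.radians(a+90)))
E
python3 to.py 479.4 -69 197 98.6;  python3 - <<'E'
from h import *
for n in("side",): save(capture(n),n+"8.png")
b=cv2.imread('pics/side8.png'); cv2.imwrite('pics/side8z.png',cv2.resize(b[100:300,240:460],None,fx=3,fy=3,interpolation=cv2.INTER_CUBIC))
E
```

```text
98.6 479.4432714214746 -69.0151507582782
70.6 482.85830065393 -32.887915108722225
42.6 502.83430227380046 -2.5927184660199174
20 527.9484892505749 12.67694655894313
7.7 543.5510360936281 16.523739978612724
t 10.3 pos [479.6 -69.1 197.9] yaw 98.59 z [ 0. -0. -1.] grip 0.29 F [-0.2 -0.7 -0.7] q [-0.39  0.34  1.76 -0.    1.04 -2.11]
shift cm [0.02 0.01 0.09] turn -0.01
```

View pics/side8z.png

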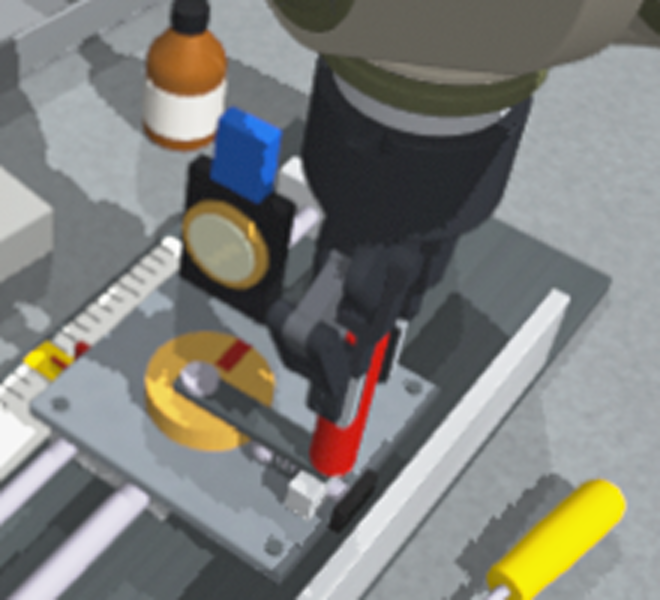

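>>> apply_moves(
  targets=[
    [-0.02, 0.52, 0, 4],
    [-0.02, 0.52, 0, 4],
    [-0.02, 0.52, 0, 4],
    [-0.02, 0.52, 0, 4],
    [-0.02, 0.52, 0, 4],
    [-0.02, 0.52, 0, 4],
    [-0.02, 0.52, 0, 4],
    [0, 0, 0, 0],
  ],
)

```text
time_s: 11.15
eef_pos: [483.3, -33.4, 197.9]
ee_rot: [-0.0, 0.168, 0.986, 0.0]
force: [-0.6, -0.5, 1.0]
grip_width: 0.293
```

```bash
python3 to.py 482.9 -32.9 197 70.6
```

```text
t 11.15 pos [483.3 -33.4 197.9] yaw 70.68 z [-0.  0. -1.] grip 0.293 F [-0.6 -0.5  1. ] q [-0.31  0.34  1.76  0.    1.04 -1.55]
shift cm [0.05 0.04 0.09] turn 0.08
```

>>> apply_moves(
  targets=[
    [-0.02, 0.52, 0, 4],
    [-0.02, 0.52, 0, 4],
    [-0.02, 0.52, 0, 4],
    [-0.02, 0.52, 0, 4],
    [-0.02, 0.52, 0, 4],
    [-0.02, 0.52, 0, 4],
    [-0.02, 0.52, 0, 4],
    [0, 0.05, 0, 0],
  ],
)

```text
time_s: 11.95
eef_pos: [503.6, -3.2, 197.8]
ee_rot: [-0.0, 0.401, 0.916, 0.0]
force: [-1.0, -0.5, 0.6]
grip_width: 0.289
```

```bash
python3 to.py 502.8 -2.6 197 42.6; python3 - <<'E'
from h import *
for n in("side","top"): save(capture(n),n+"9.png")
b=cv2.imread('pics/side9.png'); cv2.imwrite('pics/side9z.png',cv2.resize(b[100:300,240:460],None,fx=3,fy=3,interpolation=cv2.INTER_CUBIC))
E
```

```text
t 11.95 pos [503.6  -3.2 197.8] yaw 42.73 z [-0.  0. -1.] grip 0.289 F [-1.  -0.5  0.6] q [-0.24  0.38  1.7   0.    1.06 -0.99]
shift cm [ 0.09 -0.02  0.08] turn 0.13
```

View pics/side9z.png

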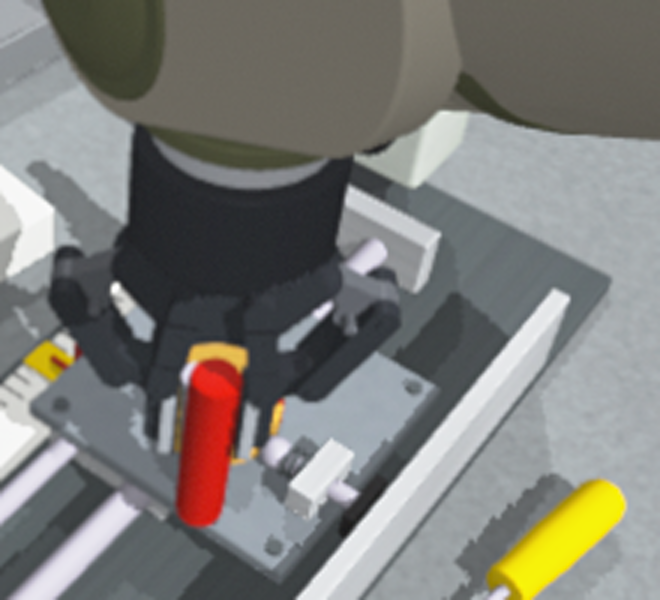

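>>> apply_moves(
  targets=[
    [0.0, 0.52, 0, 4],
    [0.0, 0.52, 0, 4],
    [0.0, 0.52, 0, 4],
    [0, 0.52, 0, 4],
    [-0.02, 0.52, 0, 4],
    [-0.02, 0.52, 0, 4],
    [-0.02, 0.52, 0, 4],
    [-0.02, 0.4, 0, 3],
  ],
)

```text
time_s: 12.85
eef_pos: [538.4, 15.1, 197.7]
ee_rot: [-0.001, 0.632, 0.775, -0.001]
force: [-3.7, -2.8, 2.3]
grip_width: 0.295
```

>>> apply_moves(
  targets=[
    [0, 0.52, 0, 4],
    [0, 0.0, 0, 0],
    [0, 0, 0, 0],
  ],
)

```text
time_s: 13.15
eef_pos: [543.7, 16.4, 197.8]
ee_rot: [0.0, 0.658, 0.753, 0.0]
force: [0.2, 0.3, 0.9]
grip_width: 0.295
```

```bash
python3 to.py 543.6 16.5 197 7.7; python3 - <<'E'
from h import *
for n in("side","top"): save(capture(n),n+"10.png")
b=cv2.imread('pics/side10.png'); cv2.imwrite('pics/side10z.png',cv2.resize(b[100:300,240:460],None,fx=3,fy=3,interpolation=cv2.INTER_CUBIC))
b=cv2.imread('pics/top10.png'); cv2.imwrite('pics/top10z.png',cv2.resize(b[140:310,150:380],None,fx=3.4,fy=3.4,interpolation=cv2.INTER_CUBIC))
E
```

```text
t 13.15 pos [543.7  16.4 197.8] yaw 7.78 z [ 0.  0. -1.] grip 0.295 F [0.2 0.3 0.9] q [-0.19  0.46  1.58  0.    1.1  -0.32]
shift cm [ 0.01 -0.01  0.08] turn 0.08
```

View pics/side10z.png

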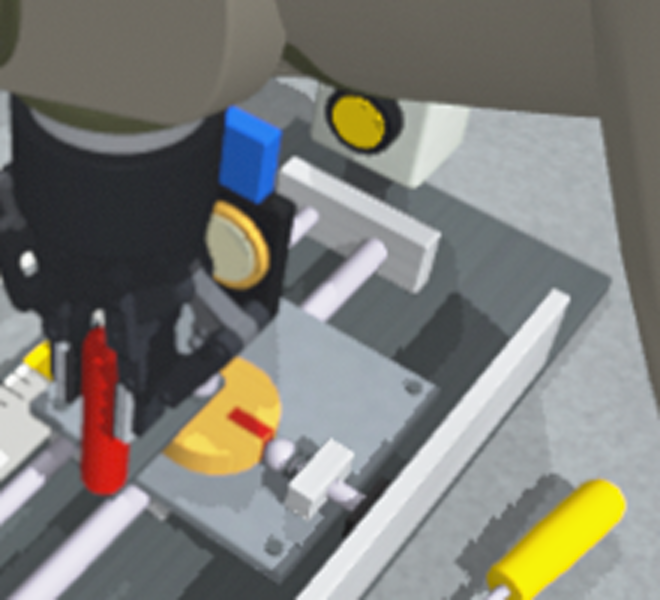

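View pics/top10z.png

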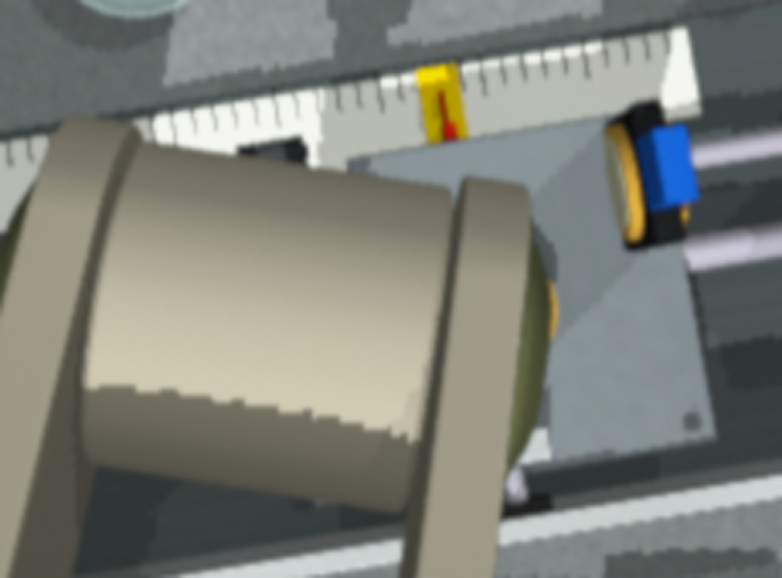

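>>> apply_moves(
  targets=[
    [0, 0, 0, 0],
    [0, 0, 0, 0],
    [0, 0, 0, 0],
    [0, 0, -3, 0],
    [0, 0, -3, 0],
    [0, 0, -3, 0],
    [0, 0, -1, 0],
    [0, 0, 0, 0],
  ],
  grip=5,
)

```text
time_s: 14.05
eef_pos: [544.0, 16.5, 298.6]
ee_rot: [0.001, 0.659, 0.753, 0.001]
force: [-0.0, -0.5, -1.2]
grip_width: 0.585
```

>>> apply_moves(
  targets=[
    [4, 0, 0, 0],
    [4, 0, 0, 0],
    [4, 0, 0, 0],
    [4, 0, 0, 0],
    [4, 0, 0, 0],
    [4, 0, 0, 0],
    [0, 0, 0, 0],
  ],
)

```text
time_s: 14.75
eef_pos: [510.5, 258.0, 295.6]
ee_rot: [-0.001, 0.657, 0.754, -0.001]
force: [1.5, 0.1, -0.0]
grip_width: 0.585
```

```bash
python3 to.py 543.6 16.5 297 7.7; python3 - <<'E'
from h import *
for n in("side","top"): save(capture(n),n+"11.png")
b=cv2.imread('pics/side11.png'); cv2.imwrite('pics/side11z.png',cv2.resize(b[120:300,200:420],None,fx=3.3,fy=3.3,interpolation=cv2.INTER_CUBIC))
b=cv2.imread('pics/top11.png'); cv2.imwrite('pics/top11z.png',cv2.resize(b[150:300,210:370],None,fx=4,fy=4,interpolation=cv2.INTER_CUBIC))
E
```

```text
t 14.75 pos [510.5 258.  295.6] yaw 7.87 z [-0.003  0.    -1.   ] grip 0.585 F [ 1.5  0.1 -0. ] q [0.26 0.42 1.36 0.   1.36 0.13]
shift cm [-24.38  -0.03  -0.15] turn 0.17
```

View pics/side11z.png

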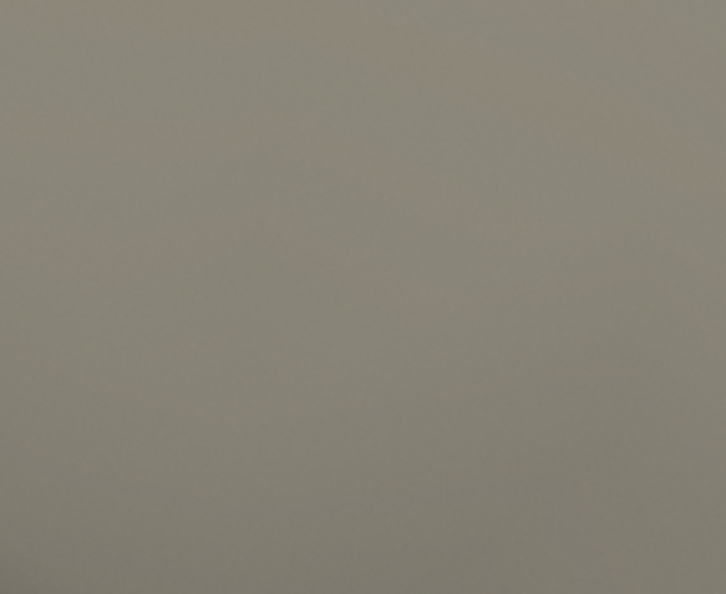

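View pics/top11z.png

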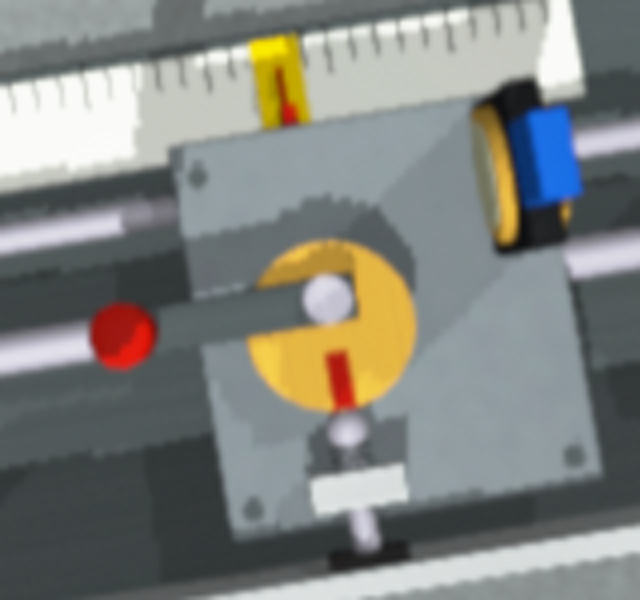

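```bash
python3 - <<'E'
from h import *
ct=capture("top"); im=cv2.cvtColor(ct["img"],cv2.COLOR_RGB2HSV).astype(int)
T=lambda u,v:np.array([210+u/4,150+v/4])
P=lambda u,v,z:atz(ct,T(u,v),z)[:2]
yaw=np.radians(7.7);R=np.array([[np.cos(yaw),-np.sin(yaw)],[np.sin(yaw),np.cos(yaw)]])
tip=P(279,70,22); yel=P(280,82,18)
h=P(123,335,168)
cap=[P(327,299,z) for z in(74,80,86)]
nose=P(348,430,57); s1=P(337,352,65);s2=P(344,406,65)
plb=P(360,490,57)
H,S,V=im[...,0],im[...,1],im[...,2]
m=((H<6)|(H>174))&(S>150); yy,xx=np.mgrid[:384,:512]
m1=m&(yy>235)&(yy<255)&(xx>285)&(xx<300)
m2=m&(xx<255)&(yy>220)&(yy<245)
print("stripe px",m1.sum(),xx[m1].mean(),yy[m1].mean(),"handle",m2.sum(),xx[m2].mean(),yy[m2].mean())
h2=atz(ct,(xx[m2].mean(),yy[m2].mean()),168)[:2]
sm=atz(ct,(xx[m1].mean(),yy[m1].mean()),65)[:2]
A=np.array([553.6,-57.8])
for n,v in dict(h=h,h2=h2,c74=cap[0],c80=cap[1],c86=cap[2],nose=nose,s1=s1,s2=s2,sm=sm,tip=tip).items():
    l=R.T@(v-A); print(n,v.round(1),"rail rel A",l.round(1),"ang-90 deg",np.degrees(np.arctan2(-l[0],l[1])).round(1))
print("stripe dir vs -x",np.degrees(np.arctan2(*((R.T@(s2-s1))[::-1]*[1,-1]))).round(1))
E
```

```text
stripe px 52 294.8076923076923 245.44230769230768 handle 210 240.26190476190476 233.38095238095238
h [543.6  14.7] rail rel A [-0.2 73.1] ang-90 deg 0.1
h2 [544.1  15.3] rail rel A [ 0.4 73.7] ang-90 deg -0.3
c74 [554.2 -58.5] rail rel A [ 0.5 -0.8] ang-90 deg -148.4
c80 [554.1 -58.1] rail rel A [ 0.5 -0.4] ang-90 deg -127.4
c86 [554.1 -57.7] rail rel A [0.5 0. ] ang-90 deg -84.8
nose [504.4 -65.9] rail rel A [-49.9  -1.4] ang-90 deg 91.6
s1 [534.2 -62.2] rail rel A [-19.8  -1.7] ang-90 deg 95.0
s2 [513.8 -64.1] rail rel A [-40.2  -0.9] ang-90 deg 91.3
sm [523.  -62.6] rail rel A [-31.   -0.7] ang-90 deg 91.2
tip [647.2 -45.9] rail rel A [94.4 -0.7] ang-90 deg -90.4
stripe dir vs -x 2.3
```

View pics/top11.png

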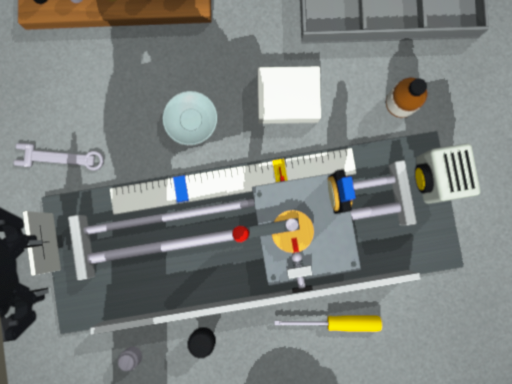

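The top view shows the pointer on the yellow mark (280,170), the lever along rail +y (handle at 240,233), and the stripe on the plunger nose (296,255). The bowl, box, bottle, wrench and screwdriver are where they were, and the gripper is clear at the left.

```bash
python3 -c "
from rig import ctrl; print(ctrl.finish_job())"
```

```text
the job is handed in; nothing more can be done
None
```

I slid the carriage about 57 mm toward rail −y by its blue tab, with the cam still unlocked at about 1.95 rad. I trimmed its position twice until the pointer stood mid-band on yellow. I then caged the red handle loosely, swung it clockwise to cam ≈ 0, let go and backed clear. The job was handed in at about 15 s of robot time.

**Last checks, all from the top camera:**
- **Pointer:** it stands on the middle of the yellow band, within about 1 mm.
- **Cam:** the handle direction gives a cam angle within about 0.5° of zero. The stripe's midpoint gives about the same. The stripe's own edges read about 2° off, which is within the pixel error over such a short length.
- **Plunger:** it is pushed in, with the stripe on its nose.
- **Loose things:** those in view are where they were at the start.

**Not confirmed:** the arm blocked the side camera at the end, so that view could not back up the final cam angle. The networks placed the tab, handle and cam points wrongly in the first pictures, so I measured those from the images instead.

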